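Push the tea box home into the corner rail

TASK

Tidy the worktop: without picking it up, push the long flat tea box along the worktop into the corner of the wooden rail, so that one long side lies flush against the long rail and one end touches the short end stop. Only push it with the fingers - do not lift or tip it - leave the low round tin and everything else where it stands, and finish clear of everything.

Things in the scene. Friction and masses are not known exactly. Their poses are not given: they have to be found in the camera images.
- corner_rail: L-shaped wooden rail screwed down to the worktop, 30 mm high, bars 20 mm thick. Origin: the inner corner of the L, at worktop height. Axes: z up; the long rail runs 400 mm from the corner along -y, its inner face being the plane x = 0 (wood from x = 0 to +20 mm); the short end stop runs about 107 mm from the corner along -x, its inner face being the plane y = 0 (wood from y = 0 to +20 mm). The free space of the corner is x < 0, y < 0. It never moves in a run.
- tea_box: the closed rectangular tea carton lying flat, the only long flat box in front of the rail: 74 mm along its x, 127 mm along its y, 65 mm high, rigid, flat vertical sides, 0.15 to 0.4 kg, slides on the worktop. Origin: centre of its underside. It starts in front of the long rail, clear of it, its long side within about 0.3 rad of parallel to the long rail.
- low_tin: low round food tin, 86 mm in diameter, 40 mm high, standing loose beside the tea box in front of the rail, left or right of it; to be left alone. Origin: centre of its underside.
- jar: round screw-top jar, 61 mm in diameter, 75 mm high, standing loose to the left of the rail, beyond the shaker; to be left alone. Origin: centre of its underside.
- pepper_shaker: small round shaker, 37 mm in diameter, 69 mm high, standing loose to the left of the end stop, outside the corner; to be left alone. Origin: centre of its underside.
- big_mug: stoneware mug with a handle, 98 x 132 mm over all, 89 mm high, loose, well to the left of the tea box; to be left alone. Origin: centre of its footprint, underside.
- paper_cup: paper cup, 72 mm in diameter, 70 mm high, loose, at the left near the robot; to be left alone. Origin: centre of its underside.
- spoon: teaspoon 132 mm long, 26 mm wide, 11 mm high, lying loose between the mug and the place of the tea box and tin, roughly along the robot's forward direction; to be left alone. Origin: its middle, underside.
There are look-alikes about, which are no part of the job. What is shaped like the tea_box but turquoise is not meant.

How it is judged:
At the end, for the whole second after the job is handed in: The tea box rests flat on the worktop in the corner: its long side parallel to the long rail within 0.06 rad, its centre no more than 6 mm farther than touching from the long rail and no more than 6 mm farther than touching from the end stop, at rest (x of tea_box in the frame of corner_rail between -0.043 and -0.032 m and y of tea_box in the frame of corner_rail between -0.0695 and -0.058 m and angle between the y axis of tea_box and the y axis of corner_rail, either way round below 0.06 rad and angle between tea_box's own z axis and vertical below 0.04 rad and height (world z) of tea_box below 0.005 m and linear speed of tea_box below 0.01 m/s).
It fails at once if the tea box is lifted (more than 10 mm off the worktop) (height (world z) of tea_box above 0.01 m).
It fails at once if the tea box is tipped (more than 0.2 rad) (angle between tea_box's own z axis and vertical above 0.2 rad).
It fails at once if the low tin is moved more than 15 mm (distance of low_tin from where it was at the start of the episode above 0.015 m).
It fails at once if another loose thing is moved more than 15 mm (distance of any of jar, pepper_shaker, big_mug, paper_cup, spoon from where it was at the start of the episode above 0.015 m).
It also fails if it takes over 64 s, if anything falls off the work surface, if the arm or the gripper's body presses on something with over 40 N, if the wrist force passes 120 N, or if a joint passes its speed limit or range.

ROBOT

A 7-joint arm with a two-finger parallel gripper is mounted at the origin on a cart in front of the work surface, level with it; the furniture and walls round the work are solid. World frame = base frame: x ahead of the robot, y to its left, z up, the work surface at z = 0. Lengths are in m, angles in rad, forces in N, time in s.
With the tool pointing down it reaches from about 0.4 to 0.85 m from the base axis. Payload 10.4 kg.
Tool frame: the origin (TCP) lies midway between the tips of the shut fingers; the grasp point (between the pads) lies 19 mm behind it; z points along the fingers, y is the line along which they close (so a half turn about z gives the same grasp; the last joint's range is limited). The gripper opens to 87 mm and grips with 3 to 60 N. Pads are 19 mm wide; open, the fingers measure 117 mm over their backs; the gripper's body (75 mm by 190 mm) begins 51 mm behind the grasp point.
Start: joints at [1.292, 0.332, -0.065, 1.46, 0.022, 1.35, -0.088], TCP at [0.158, -0.605, 0.223] pointing down, gripper open.
Joint ranges: [-2.6, 2.6], [-0.5, 2.12], [-1.47, 1.34], [0.16, 2.42], [-1.27, 4.41], [0.06, 2.06], [-2.6, 2.6]. Speed limits (rad/s): [2.22, 2.22, 2.79, 2.79, 3.14, 3.14, 3.14].

INTERFACE

Orientations are given as a unit quaternion [x, y, z, w].
In Python, from bench import r gives the robot as it stands.
- The arm moves only by the tool carry_out, never from a script. Its argument "steps" is a list that holds one entry, the list of rows, each a list of 6 numbers: the shift along the tool's x, y, z in cm, then the turn, a rotation vector about the tool's x, y, z in rad. In form: [[[dx, dy, dz, wx, wy, wz], ...]]. A call has 1 to 20 rows; each row is the pose to reach, as a shift and turn from the pose commanded when the call began, along the tool's axes at that moment; what a row does not reach only later rows make up. A row lasts 1/12 s, in which the tool goes at most 41.7 mm and 7.16 degrees, less where a joint would pass 70% of its speed; a pose out of reach is approached as far as the arm can. A call with a gripper value outside its range is refused whole. "hand" is the closure, from -1 (fully open) to 1 (shut), set as the call begins (left out, the last holds). The fingers move at their own pace and stop on an object; "squeeze" is the grip in N (left out, the last holds). Time passes only in rows, so rows that repeat a pose let the fingers close. It gives the time, the measured TCP pose, the force, the opening and the grip force at its end, in the units of the state.
- r.read_state(): the state, without advancing time (a new reading comes with each control period).
- r.camera(name): name is "scene" or "top" or "wrist"; returns the picture (384x512x3 uint8, red, green, blue); there is no depth.
- r.camera_params(name): a dict with "fx", "fy", "cx", "cy" (pixels), "D" ([k1, k2, p1, p2, k3] as OpenCV has them; the pictures are not rectified), "view" (4x4, takes a point from world to camera coordinates). Camera axes: x right, y up, looking along -z (the intrinsics and any distortion apply to the point x, -y, -z); pixel columns grow to the right and rows downward; lengths in m; the calibration is good to about 2 mm. A picture is of the moment at which its call begins: read the wrist's pose just before it. camera_params takes no time and is no camera call; for the wrist camera it gives the pose at the moment of the call.
- r.close_job(): hands the job in; it is judged then, once.
The state is a dict: "time": time; "joint_positions": joint angles; "joint_vel": joint speeds; "joint_torque": joint torques, N m; "ee_pos": TCP position; "eef_rot": TCP orientation; "ft_force": force on the tool from outside, world axes, zero at the start; "torque": the same for the moment, N m; "width": finger opening in m; "grip_force": force on a finger pad.
Only numpy, scipy, OpenCV 4.12 (cv2) and the standard library are available. Lean on these libraries where they do the work, as an engineer would, in place of code of your own. Each camera call takes 0.05 s, during which the arm holds its last target. There are 200 camera calls.

## Working session

There is one attempt and no reset: what is moved stays moved. The work goes in short steps, Python scripts to look and compute and a tool call to move; the robot and the scene stay as the last step left them, time stands still between calls to the robot, and variables do not carry over. Pictures are saved under pics/ and viewed, at most 10 in all, crops included, and the job is handed in when it is done.

Besides the shell and the picture viewer there is one more tool, called after "Emit:" by a JSON object that holds its "fn" and its "kwargs", one argument or row to a line. carry_out: Moves the arm, as the interface text tells. Its arguments: {"type":"object","properties":{"steps":{"type":"array","items":{"type":"array","items":{"type":"array","items":{"type":"number"}}}},"hand":{"type":"number"},"squeeze":{"type":"number"}},"required":["steps"]}

```bash
mkdir -p pics
cat > h.py <<'E'
import numpy as np, cv2, json
from bench import r
def snap(cam,name,crop=None,scale=1):
    im=r.camera(cam)[:,:,::-1]
    if crop: u0,v0,u1,v1=crop; im=im[v0:v1,u0:u1]
    if scale!=1: im=cv2.resize(im,None,fx=scale,fy=scale,interpolation=cv2.INTER_CUBIC)
    cv2.imwrite('pics/'+name,im)
def K(p): return np.array([[p['fx'],0,p['cx']],[0,p['fy'],p['cy']],[0,0,1.]])
def p2w(cam,uv,z):
    p=r.camera_params(cam);V=np.array(p['view'])
    n=cv2.undistortPoints(np.array([uv],float).reshape(-1,1,2),K(p),np.array(p['D'],float))[:,0]
    d=np.c_[n[:,0],-n[:,1],-np.ones(len(n))]@V[:3,:3]
    c=-V[:3,:3].T@V[:3,3]
    z=np.broadcast_to(z,len(n))
    return c+d*((z-c[2])/d[:,2])[:,None]
def w2p(cam,X):
    p=r.camera_params(cam);V=np.array(p['view']);X=np.atleast_2d(X)
    c=X@V[:3,:3].T+V[:3,3]; c=c*[1,-1,-1]
    return cv2.projectPoints(c,np.zeros(3),np.zeros(3),K(p),np.array(p['D'],float))[0][:,0]
E
python3 - <<'E'
from h import *
snap('top','top0.png',scale=1.5);snap('scene','scene0.png',scale=1.5)
s=r.read_state();print(s)
E
```

```text
{'time': 0.1, 'joint_positions': array([ 1.29239063,  0.33278657, -0.06470795,  1.46084834,  0.02161764,
        1.34990705, -0.08851358]), 'joint_vel': array([ 3.82274008e-04, -9.50166192e-04,  3.96248534e-04, -1.90029127e-03,
        1.19263863e-03, -1.17372269e-04,  5.90711305e-05]), 'joint_torque': array([ 1.58142524e-03, -6.24545074e+01,  2.45952280e-02, -3.90712309e+01,
       -6.14150846e-02,  3.66928848e-02,  6.37493395e-05]), 'ee_pos': array([ 0.1580487 , -0.60433001,  0.22185163]), 'eef_rot': array([ 9.91830307e-01,  1.27562731e-01, -1.15385405e-04, -6.15881328e-04]), 'ft_force': array([ 0.12900084, -0.34297677, -0.15805083]), 'torque': array([ 0.07889301, -0.00467779, -0.02010355]), 'grip_force': 0.0, 'width': 0.08699920144053087}
```

View pics/top0.png

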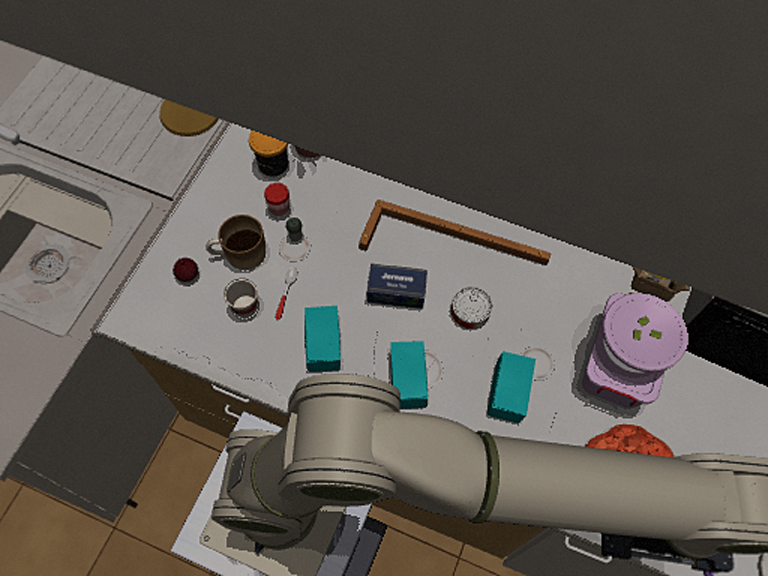

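View pics/scene0.png

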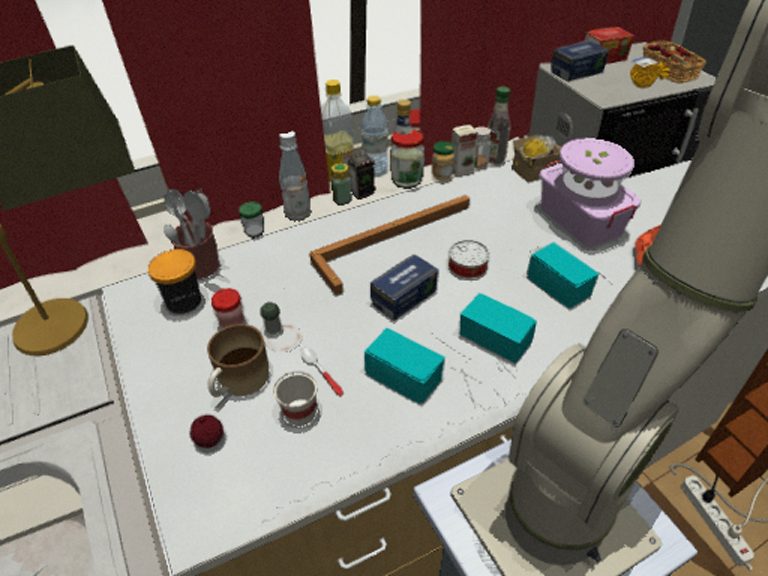

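The navy "Black Tea" carton at top (398,285) in the 1.5x view is the tea box. Possible mix-ups are the turquoise boxes at (323,338), (408,374) and (512,385), and a dark carton on the far appliance in the scene view (580,60). I choose the navy one, in front of the rail with the tin (471,306) to its right. Next is a close crop to check it and read its corners.

Run:
```python
from h import *
snap('top','crop1.png',(225,120,385,240),5)
```

```text
(no output)
```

View pics/crop1.png

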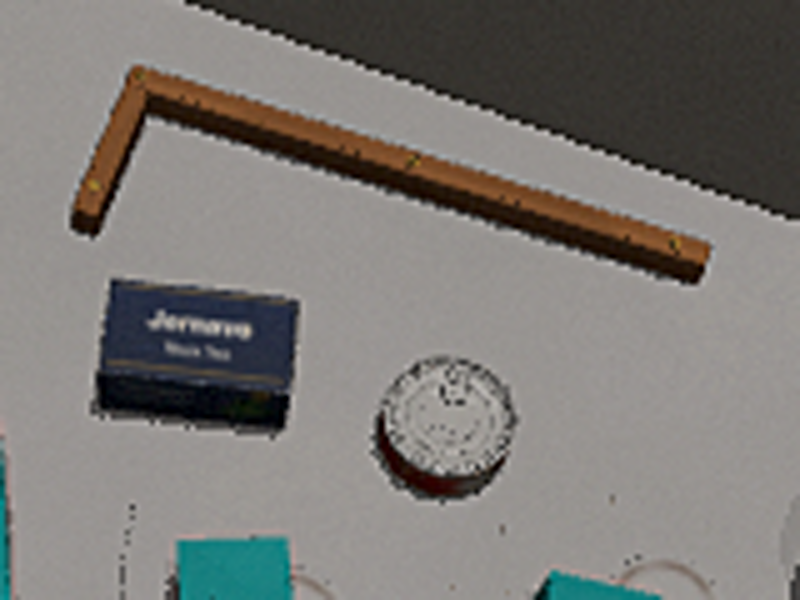

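The crop confirms the navy tea carton: its top face corners are (111,279), (299,299), (292,391) and (101,373). The rail's inner top edge runs (147,104)–(701,262) and the tin's top centre is (449,413).

```bash
cat > m.py <<'E'
from h import *
def c(L): return np.array(L)/5.+[225,120]-0.4
B=p2w('top',c([(111,279),(299,299),(292,391),(101,373)]),.065)
R=p2w('top',c([(147,104),(701,262),(100,217),(711,242),(138,68)]),.03)
T=p2w('top',c([(449,413)]),.04)
E
python3 - <<'E'
from m import *
np.set_printoptions(precision=4,suppress=True)
print(B,R,T,sep='\n')
print(np.linalg.norm(np.diff(B,axis=0),axis=1),[np.linalg.norm(R[i]-R[0]) for i in range(5)])
# rail frame: -y axis along R0->R1
e=(R[1]-R[0])[:2];e/=np.linalg.norm(e); ey=-e; ex=np.array([ey[1],-ey[0]])
f=lambda X:np.c_[(X[:,:2]-R[0,:2])@ex,(X[:,:2]-R[0,:2])@ey]
print('ex',ex,'ey',ey,np.arctan2(ex[1],ex[0]));print(f(B),f(B).mean(0),f(R),f(T))
d=f(B); print(np.arctan2(*(d[0]-d[1])),np.arctan2(*(d[3]-d[2])))
E
```

```text
[[ 0.5404  0.0381  0.065 ]
 [ 0.5757 -0.0807  0.065 ]
 [ 0.5115 -0.1007  0.065 ]
 [ 0.4746  0.0169  0.065 ]]
[[ 0.6957  0.0768  0.03  ]
 [ 0.7291 -0.3165  0.03  ]
 [ 0.5991  0.071   0.03  ]
 [ 0.7468 -0.3183  0.03  ]
 [ 0.7208  0.0943  0.03  ]]
[[ 0.5494 -0.1978  0.04  ]]
[0.1239 0.0672 0.1233] [np.float64(0.0), np.float64(0.3947795996291785), np.float64(0.0968034293268286), np.float64(0.3983844742426557), np.float64(0.03052416354350216)]
ex [0.9964 0.0846] ey [-0.0846  0.9964] 0.08474552271350537
[[-0.158  -0.0255]
 [-0.1329 -0.1468]
 [-0.1985 -0.1614]
 [-0.2253 -0.041 ]] [-0.1787 -0.0937] [[ 0.      0.    ]
 [ 0.     -0.3948]
 [-0.0968  0.0024]
 [ 0.0175 -0.398 ]
 [ 0.0265  0.0152]] [[-0.169  -0.2612]]
-0.20425277885840315 -0.2193905001348009
```

```bash
cat > nav.py <<'E'
from m import *
from scipy.spatial.transform import Rotation as Ro
np.set_printoptions(precision=4,suppress=True)
e=(R[1]-R[0])[:2];e/=np.linalg.norm(e);ey=-e;ex=np.array([ey[1],-ey[0]]);O=R[0,:2];psi=np.arctan2(ex[1],ex[0])
def toW(x,y,z): return np.r_[O+x*ex+y*ey,z]
def toR(P): d=np.asarray(P)[...,:2]-O; return np.stack([d@ex,d@ey],-1)
def go(*pts,yaw=psi):
    s=r.read_state();q=Ro.from_quat(s['eef_rot'])
    t=Ro.from_euler('z',yaw)*Ro.from_euler('x',np.pi)
    print('tcp',s['ee_pos'],'rail',toR(s['ee_pos']),'F',s['ft_force'],'turn',(q.inv()*t).as_rotvec())
    for p in pts: 
        w=toW(*p); print(p,'W',w,'cm',100*q.inv().apply(w-s['ee_pos']))
E
python3 - <<'E'
from nav import *
print('turq far edge',p2w('top',c([(178,540),(290,538),(550,572),(660,590)]),.065))
print('turq rail',toR(p2w('top',c([(178,540),(290,538)]),.065)))
print('appliance',p2w('top',np.array([(580,350),(640,300),(610,290)])/1.5,.15))
go((-.15,-.25,.25),(-.26,-.1,.2),(-.26,-.1,.02),(-.09,-.1,.02))
E
```

```text
turq far edge [[ 0.3873 -0.0729  0.065 ]
 [ 0.4162 -0.1365  0.065 ]
 [ 0.459  -0.2928  0.065 ]
 [ 0.4747 -0.3591  0.065 ]]
turq rail [[-0.3199 -0.1231]
 [-0.2965 -0.1889]]
appliance [[ 0.4838 -0.4294  0.15  ]
 [ 0.6367 -0.5114  0.15  ]
 [ 0.6345 -0.4499  0.15  ]]
tcp [ 0.1581 -0.6044  0.2219] rail [-0.5933 -0.6333] F [-0.3595  0.5738 -0.3359] turn [-0.0011  0.0001  0.1711]
(-0.15, -0.25, 0.25) W [ 0.5674 -0.185   0.25  ] cm [ 50.2121 -30.2225  -2.7757]
(-0.26, -0.1, 0.2) W [ 0.4451 -0.0448  0.2   ] cm [ 41.9266 -46.8708   2.2428]
(-0.26, -0.1, 0.02) W [ 0.4451 -0.0448  0.02  ] cm [ 41.9273 -46.8512  20.2428]
(-0.09, -0.1, 0.02) W [ 0.6145 -0.0304  0.02  ] cm [ 58.6791 -43.957   20.239 ]
```

Emit:
{"fn": "carry_out", "kwargs": {
  "steps": [
    [[10, -9, -4, 0, 0, 0.05], [45, -37, -3, 0, 0, 0.171], [45, -37, -3, 0, 0, 0.171], [45, -37, -3, 0, 0, 0.171], [45, -37, -3, 0, 0, 0.171], [45, -37, -3, 0, 0, 0.171], [45, -37, -3, 0, 0, 0.171], [45, -37, -3, 0, 0, 0.171], [45, -37, -3, 0, 0, 0.171], [45, -37, -3, 0, 0, 0.171], [45, -37, -3, 0, 0, 0.171], [45, -37, -3, 0, 0, 0.171], [45, -37, -3, 0, 0, 0.171], [45, -37, -3, 0, 0, 0.171], [45, -37, -3, 0, 0, 0.171], [45, -37, -3, 0, 0, 0.171], [45, -37, -3, 0, 0, 0.171], [45, -37, -3, 0, 0, 0.171]]
  ],
  "hand": -0.4
}}

```text
time: 1.65
ee_pos: [0.4993, -0.1341, 0.2523]
eef_rot: [0.999, 0.041, -0.0, 0.0]
ft_force: [-1.0, -0.4, -0.3]
width: 0.0612
grip_force: 0.0
```

Run:
```python
from nav import *
go((-.26,-.1,.15),(-.26,-.1,.025),(-.1,-.1,.025))
print(r.read_state()['width'])
p=r.camera_params('wrist');snap('wrist','w1.png',scale=1.5)
print(w2p('wrist',np.r_[[toW(0,0,.03),toW(0,-.3,.03),toW(-.1,0,.03)],B])*1.5)
```

```text
tcp [ 0.4993 -0.1341  0.2523] rail [-0.2136 -0.1936] F [-1.0376 -0.4036 -0.2514] turn [ 0.0003  0.0007 -0.0019]
(-0.26, -0.1, 0.15) W [ 0.4451 -0.0448  0.15  ] cm [-4.6535 -9.3537 10.2307]
(-0.26, -0.1, 0.025) W [ 0.4451 -0.0448  0.025 ] cm [-4.6451 -9.3579 22.7307]
(-0.1, -0.1, 0.025) W [ 0.6045 -0.0313  0.025 ] cm [11.3548 -9.3881 22.7199]
0.061221349067964864
[[ 78.2437 -81.3094]
 [538.3612 -83.789 ]
 [101.7924  81.6983]
 [126.2828 169.342 ]
 [304.0221 129.5693]
 [329.0922 227.8592]
 [161.9069 265.4035]]
```

View pics/w1.png

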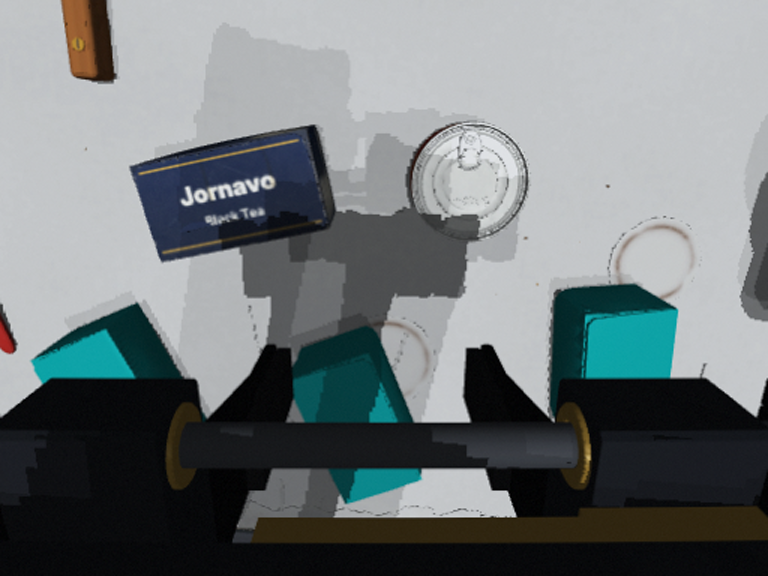

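The wrist view shows the box (130–330,125–260), the tin at (470,180) and the tip of the end stop at (90,78), all where predicted. I move behind the box and descend.

Emit:
{"fn": "carry_out", "kwargs": {
  "steps": [
    [[-2.5, -5, 4, 0, 0, 0], [-4.7, -9.4, 8, 0, 0, 0], [-4.7, -9.4, 12, 0, 0, 0], [-4.7, -9.4, 16, 0, 0, 0], [-4.7, -9.4, 19.5, 0, 0, 0], [-4.7, -9.4, 22, 0, 0, 0], [-4.7, -9.4, 22.7, 0, 0, 0], [-4.7, -9.4, 22.7, 0, 0, 0], [-4.7, -9.4, 22.7, 0, 0, 0]]
  ]
}}

```text
time: 2.45
ee_pos: [0.4446, -0.0438, 0.0255]
eef_rot: [0.999, 0.042, -0.001, -0.0]
ft_force: [-0.0, -0.7, -0.8]
width: 0.0608
grip_force: 0.0
```

Emit:
{"fn": "carry_out", "kwargs": {
  "steps": [
    [[1, 0, 0, 0, 0, 0], [2, 0, 0, 0, 0, 0], [3, 0, 0, 0, 0, 0], [4, 0, 0, 0, 0, 0], [5, 0, 0, 0, 0, 0], [6, 0, 0, 0, 0, 0], [7, 0, 0, 0, 0, 0], [8, 0, 0, 0, 0, 0], [9, 0, 0, 0, 0, 0], [10, 0, 0, 0, 0, 0], [11, 0, 0, 0, 0, 0], [12, 0, 0, 0, 0, 0], [13, 0, 0, 0, 0, 0], [13.5, 0, 0, 0, 0, 0], [14, 0, 0, 0, 0, 0], [14.5, 0, 0, 0, 0, 0], [15, 0, 0, 0, 0, 0], [15, 0, 0, 0, 0, 0], [15, 0, 0, 0, 0, 0]]
  ]
}}

```text
time: 4.03
ee_pos: [0.5949, -0.0304, 0.0256]
eef_rot: [0.999, 0.042, 0.0, -0.0]
ft_force: [0.1, 0.3, 0.4]
width: 0.0609
grip_force: 0.0
```

Run:
```python
from nav import *
go((-.1,-.1,.025))
snap('top','t2.png',(225,120,385,240),5)
```

```text
tcp [ 0.5949 -0.0304  0.0256] rail [-0.1095 -0.0983] F [0.1231 0.3251 0.3874] turn [-0.     -0.0007  0.0001]
(-0.1, -0.1, 0.025) W [ 0.6045 -0.0313  0.025 ] cm [0.9466 0.1679 0.0569]
```

View pics/t2.png

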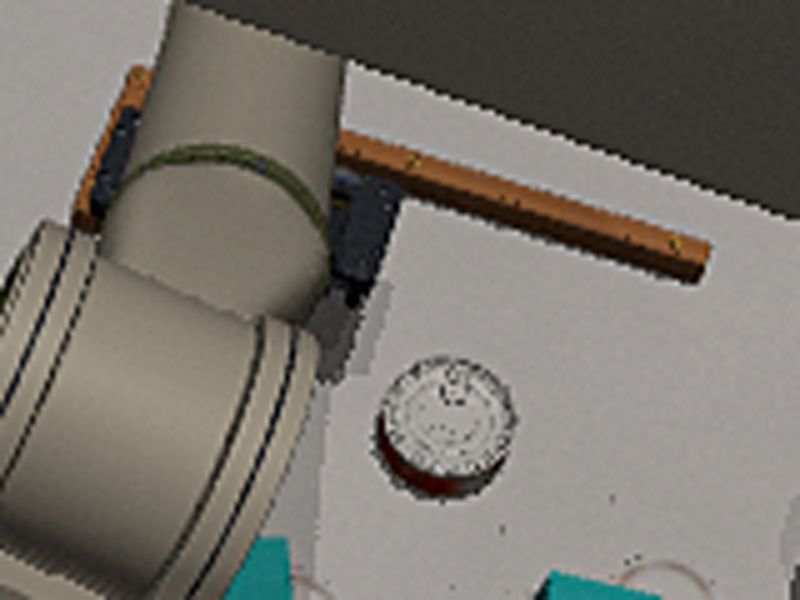

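The arm hides the box in the top view; the tin at (449,413) has not moved. I push on until the rail is felt.

Emit:
{"fn": "carry_out", "kwargs": {
  "steps": [
    [[0.5, 0, 0, 0, 0, 0], [1, 0, 0, 0, 0, 0], [1.4, 0, 0, 0, 0, 0], [1.7, 0, 0, 0, 0, 0], [1.9, 0, 0, 0, 0, 0], [2.1, 0, 0, 0, 0, 0], [2.2, 0, 0, 0, 0, 0], [2.2, 0, 0, 0, 0, 0]]
  ]
}}

```text
time: 4.75
ee_pos: [0.6168, -0.0286, 0.0255]
eef_rot: [0.999, 0.042, 0.0, -0.0]
ft_force: [-1.0, 0.5, -0.5]
width: 0.061
grip_force: 0.1
```

Emit:
{"fn": "carry_out", "kwargs": {
  "steps": [
    [[0.1, 0, 0, 0, 0, 0], [0.2, 0, 0, 0, 0, 0], [0.3, 0, 0, 0, 0, 0], [0.3, 0, 0, 0, 0, 0]]
  ]
}}

```text
time: 5.08
ee_pos: [0.6197, -0.0284, 0.0256]
eef_rot: [0.999, 0.042, 0.0, 0.0]
ft_force: [-0.6, -0.1, 0.2]
width: 0.0605
grip_force: 0.4
```

Emit:
{"fn": "carry_out", "kwargs": {
  "steps": [
    [[0.1, 0, 0, 0, 0, 0], [0.2, 0, 0, 0, 0, 0], [0.3, 0, 0, 0, 0, 0], [0.3, 0, 0, 0, 0, 0]]
  ]
}}

```text
time: 5.42
ee_pos: [0.6227, -0.0281, 0.0255]
eef_rot: [0.999, 0.042, 0.0, 0.0]
ft_force: [-0.9, 0.1, -0.6]
width: 0.0608
grip_force: 0.4
```

Run:
```python
from nav import *
go()
snap('wrist','w2.png',scale=1.5)
```

```text
tcp [ 0.6227 -0.0281  0.0255] rail [-0.0816 -0.0984] F [-0.8786  0.1348 -0.6326] turn [ 0.0001 -0.0003  0.    ]
```

View pics/w2.png

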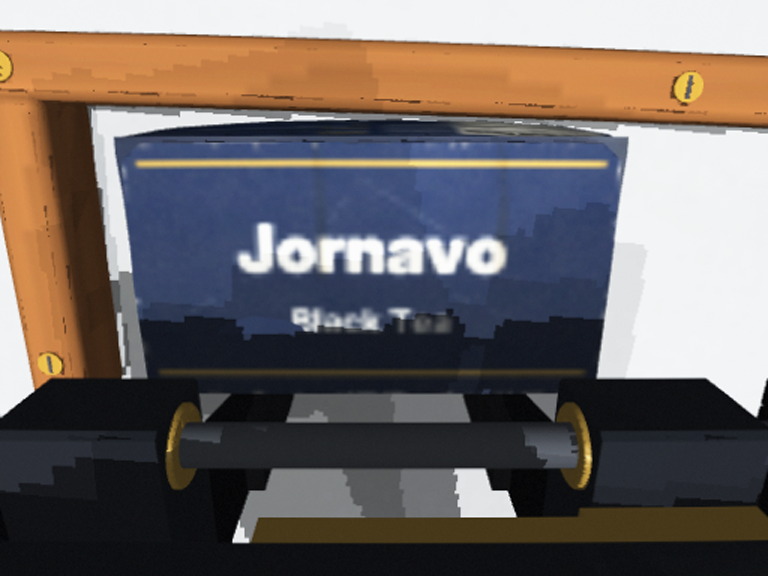

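The box is against both fingers, with its top edge at row ~135, close below the rail (inner edge about row 100 at left to 125 at right). The left gap to the end stop is ~(90–125). The rail looks slightly rotated relative to the tool, so I refine its pose from this view.

Run:
```python
from nav import *
P=p2w('wrist',(np.array([(47,100),(760,127),(0,32),(768,55),(87,375),(117,137),(627,138),(90,108)]))/1.5,[.03]*5+[.065]*2+[0])
print(P);d=P[1]-P[0];print('psi inner',np.arctan2(d[0],-d[1]));d=P[3]-P[2];print('outer',np.arctan2(d[0],-d[1]));d=P[4]-P[0];print('stop',np.arctan2(-d[1],-d[0]));d=P[6]-P[5];print('box',np.arctan2(d[0],-d[1]),np.linalg.norm(d));print(psi,O)
for z in(0.03,): print(w2p('top',P[:1])*1)
```

```text
[[ 0.706   0.0754  0.03  ]
 [ 0.7167 -0.1364  0.03  ]
 [ 0.7235  0.0871  0.03  ]
 [ 0.7363 -0.1327  0.03  ]
 [ 0.6161  0.0714  0.03  ]
 [ 0.6994  0.0382  0.065 ]
 [ 0.7093 -0.0804  0.065 ]
 [ 0.7042  0.079   0.    ]]
psi inner 0.05011658406148686
outer 0.0582533818352766
stop 0.04500727653930994
box 0.08340632046190782 0.11900342481558077
0.08474552271350537 [0.6957 0.0768]
[[255.5162 138.2419]]
```

```bash
python3 - <<'E'
s=open('nav.py').read()
s=s.replace("psi=np.arctan2(ex[1],ex[0])","psi=.051;O=np.array([.705,.077]);ex=np.array([np.cos(psi),np.sin(psi)]);ey=np.array([-ex[1],ex[0]])")
open('nav.py','w').write(s)
E
python3 -c "
from nav import *
go((-.0835,-.1,.0255))"
```

```text
tcp [ 0.6227 -0.0281  0.0255] rail [-0.0875 -0.1008] F [-0.4278  0.6781 -0.3236] turn [ 0.0001 -0.0005  0.0338]
(-0.0835, -0.1, 0.0255) W [ 0.6267 -0.0271  0.0255] cm [ 0.4049 -0.0681  0.005 ]
```

Emit:
{"fn": "carry_out", "kwargs": {
  "steps": [
    [[0.1, 0, 0, 0, 0, 0.01], [0.2, 0, 0, 0, 0, 0.02], [0.3, 0, 0, 0, 0, 0.033], [0.4, 0, 0, 0, 0, 0.033], [0.5, 0, 0, 0, 0, 0.033], [0.5, 0, 0, 0, 0, 0.033]]
  ]
}}

```text
time: 5.97
ee_pos: [0.6247, -0.0271, 0.0253]
eef_rot: [1.0, 0.026, -0.003, 0.0]
ft_force: [-18.0, 0.6, 11.9]
width: 0.0611
grip_force: 8.8
```

Emit:
{"fn": "carry_out", "kwargs": {
  "steps": [
    [[0.1, 0, 0, 0, 0, 0], [0.2, 0, 0, 0, 0, 0], [0.2, 0, 0, 0, 0, 0]]
  ]
}}

```text
time: 6.22
ee_pos: [0.6246, -0.0271, 0.0253]
eef_rot: [1.0, 0.026, -0.005, 0.0]
ft_force: [-29.0, 0.1, 23.1]
width: 0.0606
grip_force: 14.7
```

The force shows the box is seated on the long rail. I back off, rise, and shut the fingers.

Emit:
{"fn": "carry_out", "kwargs": {
  "steps": [
    [[-1.5, 0, 0, 0, 0, 0], [-3, 0, 0, 0, 0, 0], [-4, 0, 0, 0, 0, 0], [-4, 0, -4, 0, 0, 0], [-4, 0, -8, 0, 0, 0], [-4, 0, -12, 0, 0, 0], [-4, 0, -14, 0, 0, 0], [-4, 0, -14, 0, 0, 0]]
  ],
  "hand": 1
}}

```text
time: 6.88
ee_pos: [0.5927, -0.0295, 0.1715]
eef_rot: [1.0, 0.025, 0.005, 0.001]
ft_force: [1.0, -0.2, 0.3]
width: 0.0158
grip_force: 0.0
```

Run:
```python
from nav import *
go((-.04,-.2,.165),(-.04,-.2,.025),(-.04,-.16,.025))
print(r.read_state()['width'])
snap('wrist','w3.png',scale=1.5)
```

```text
tcp [ 0.5927 -0.0295  0.1715] rail [-0.1176 -0.1007] F [ 1.0128 -0.2253  0.2803] turn [ 0.0015 -0.0095 -0.0001]
(-0.04, -0.2, 0.165) W [ 0.6752 -0.1248  0.165 ] cm [7.7533 9.9308 0.7426]
(-0.04, -0.2, 0.025) W [ 0.6752 -0.1248  0.025 ] cm [ 7.6198  9.9099 14.7419]
(-0.04, -0.16, 0.025) W [ 0.6732 -0.0848  0.025 ] cm [ 7.6192  5.9099 14.736 ]
0.015816527643950595
```

View pics/w3.png

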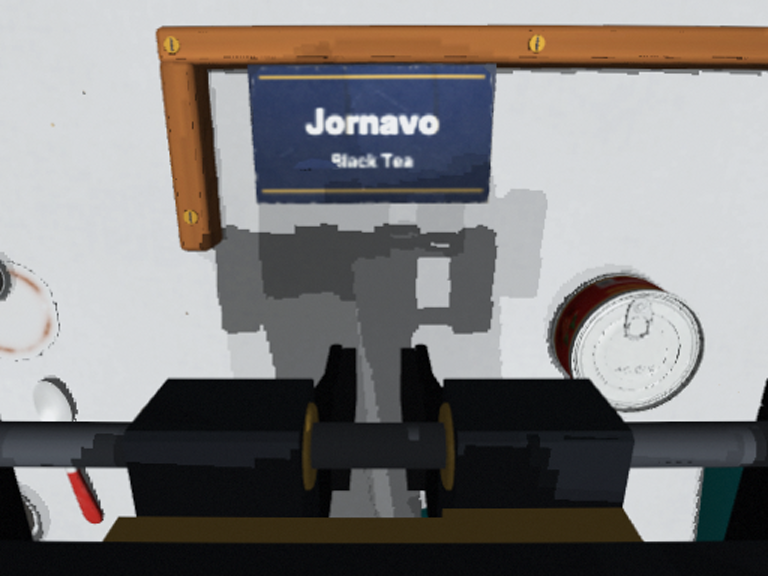

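The box lies flush on the long rail, top face (248–495, 66–203), with a gap to the end stop whose foot is at (213,72). The tin at (637,345) is clear. I move over to the box's right end.

Run:
```python
from nav import *
P=p2w('wrist',np.array([(248,66),(495,66),(489,203),(257,203),(195,66),(213,72)])/1.5,[.065]*4+[.03,0])
print(toR(P))
```

```text
[[-0.0068 -0.0393]
 [-0.0068 -0.1591]
 [-0.0731 -0.1604]
 [-0.0732 -0.0392]
 [-0.003  -0.0019]
 [-0.0033 -0.0026]]
```

Emit:
{"fn": "carry_out", "kwargs": {
  "steps": [
    [[3.8, 5, 0, 0, -0.009, 0], [7.7, 10, 0.7, 0, -0.009, 0], [7.7, 10, 4, 0, -0.009, 0], [7.7, 10, 8, 0, -0.009, 0], [7.6, 10, 11.5, 0, -0.009, 0], [7.6, 10, 13.7, 0, -0.009, 0], [7.6, 10, 14.7, 0, -0.009, 0], [7.6, 10, 14.7, 0, -0.009, 0], [7.6, 10, 14.7, 0, -0.009, 0]]
  ]
}}

```text
time: 7.68
ee_pos: [0.6709, -0.1253, 0.019]
eef_rot: [1.0, 0.026, -0.004, 0.0]
ft_force: [0.5, 0.6, 0.8]
width: 0.0003
grip_force: 0.0
```

Run:
```python
from nav import *
go((-.04,-.145,.025))
print(r.read_state()['width'])
```

```text
tcp [ 0.6709 -0.1253  0.019 ] rail [-0.0443 -0.2003] F [0.5406 0.6287 0.7687] turn [-0.0001  0.0086  0.001 ]
(-0.04, -0.145, 0.025) W [ 0.6724 -0.0699  0.025 ] cm [ 0.4351 -5.5282 -0.5984]
0.0002628758501740178
```

Emit:
{"fn": "carry_out", "kwargs": {
  "steps": [
    [[0.4, -0.5, -0.4, 0, 0.009, 0], [0.4, -1, -0.4, 0, 0.009, 0], [0.4, -1.5, -0.4, 0, 0.009, 0], [0.4, -2, -0.4, 0, 0.009, 0], [0.4, -2.5, -0.4, 0, 0.009, 0], [0.4, -3, -0.4, 0, 0.009, 0], [0.4, -3.4, -0.4, 0, 0.009, 0], [0.4, -3.8, -0.4, 0, 0.009, 0], [0.4, -4.2, -0.4, 0, 0.009, 0], [0.4, -4.6, -0.4, 0, 0.009, 0], [0.4, -5, -0.4, 0, 0.009, 0], [0.4, -5.2, -0.4, 0, 0.009, 0], [0.4, -5.2, -0.4, 0, 0.009, 0]]
  ]
}}

```text
time: 8.77
ee_pos: [0.6722, -0.0739, 0.0231]
eef_rot: [1.0, 0.026, 0.0, 0.001]
ft_force: [0.0, -3.6, 4.3]
width: 0.0004
grip_force: 2.0
```

Emit:
{"fn": "carry_out", "kwargs": {
  "steps": [
    [[0, -0.1, 0, 0, 0, 0], [0, -0.2, 0, 0, 0, 0], [0, -0.3, 0, 0, 0, 0], [0, -0.4, 0, 0, 0, 0], [0, -0.4, 0, 0, 0, 0]]
  ]
}}

```text
time: 9.18
ee_pos: [0.672, -0.0706, 0.0231]
eef_rot: [1.0, 0.025, 0.0, 0.001]
ft_force: [-0.1, -5.4, 4.8]
width: 0.0007
grip_force: 3.1
```

Run:
```python
from nav import *
go((-.04,-.142,.025))
snap('wrist','w4.png',scale=1.5)
```

```text
tcp [ 0.672  -0.0706  0.0231] rail [-0.0405 -0.1457] F [-0.1348 -5.3858  4.8232] turn [ 0.0016 -0.0007 -0.0003]
(-0.04, -0.142, 0.025) W [ 0.6723 -0.0669  0.025 ] cm [ 0.0452 -0.3734 -0.1939]
```

View pics/w4.png

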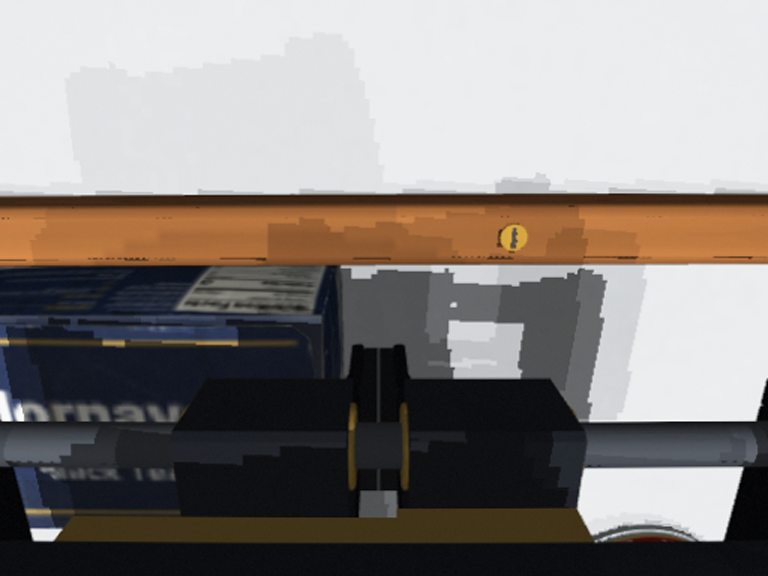

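The fingers are against the box's right end (~340,300) and the box is still along the rail. I continue until the stop is felt.

Emit:
{"fn": "carry_out", "kwargs": {
  "steps": [
    [[0, -0.1, 0, 0, 0, 0], [0, -0.2, 0, 0, 0, 0], [0, -0.3, 0, 0, 0, 0], [0, -0.4, 0, 0, 0, 0], [0, -0.4, 0, 0, 0, 0]]
  ]
}}

```text
time: 9.65
ee_pos: [0.6718, -0.0666, 0.023]
eef_rot: [1.0, 0.025, 0.0, 0.001]
ft_force: [-1.0, -5.4, 5.5]
width: 0.0006
grip_force: 3.2
```

Emit:
{"fn": "carry_out", "kwargs": {
  "steps": [
    [[0, -0.1, 0, 0, 0, 0], [0, -0.2, 0, 0, 0, 0], [0, -0.3, 0, 0, 0, 0], [0, -0.3, 0, 0, 0, 0]]
  ]
}}

```text
time: 9.98
ee_pos: [0.6717, -0.0636, 0.0231]
eef_rot: [1.0, 0.025, 0.0, 0.001]
ft_force: [-0.5, -6.0, 5.3]
width: 0.0005
grip_force: 3.2
```

Still sliding.

Emit:
{"fn": "carry_out", "kwargs": {
  "steps": [
    [[0, -0.1, 0, 0, 0, 0], [0, -0.2, 0, 0, 0, 0], [0, -0.3, 0, 0, 0, 0], [0, -0.3, 0, 0, 0, 0]]
  ]
}}

```text
time: 10.32
ee_pos: [0.6716, -0.0627, 0.0231]
eef_rot: [1.0, 0.025, 0.0, 0.002]
ft_force: [-0.4, -9.6, 6.1]
width: 0.0006
grip_force: 5.6
```

Emit:
{"fn": "carry_out", "kwargs": {
  "steps": [
    [[0, -0.1, 0, 0, 0, 0], [0, -0.2, 0, 0, 0, 0], [0, -0.3, 0, 0, 0, 0], [0, -0.3, 0, 0, 0, 0]]
  ]
}}

```text
time: 10.65
ee_pos: [0.6716, -0.0627, 0.0232]
eef_rot: [1.0, 0.023, 0.001, 0.003]
ft_force: [0.1, -16.2, 6.1]
width: 0.0007
grip_force: 8.9
```

The end stop is reached: motion halted and the force is rising. I back off, rise, retreat and check.

Emit:
{"fn": "carry_out", "kwargs": {
  "steps": [
    [[0, 1.5, 0, 0, 0, 0], [0, 3, 0, 0, 0, 0], [0, 4, 0, 0, 0, 0], [0, 4, -4, 0, 0, 0], [0, 4, -8, 0, 0, 0], [0, 4, -12, 0, 0, 0], [0, 4, -15, 0, 0, 0], [-4, 2, -16, 0, 0, 0], [-8, -1, -16, 0, 0, 0], [-10, -3, -16, 0, 0, 0], [-10, -3, -16, 0, 0, 0], [-10, -3, -16, 0, 0, 0]]
  ]
}}

```text
time: 11.65
ee_pos: [0.5682, -0.0303, 0.1827]
eef_rot: [1.0, 0.027, -0.0, 0.0]
ft_force: [-0.0, -1.3, 0.1]
width: 0.0004
grip_force: 0.0
```

Run:
```python
from nav import *
go()
snap('wrist','w5.png',scale=1.5)
```

```text
tcp [ 0.5682 -0.0303  0.1827] rail [-0.1421 -0.1002] F [-0.0491 -1.3142  0.1083] turn [0.0005 0.0003 0.0035]
```

View pics/w5.png

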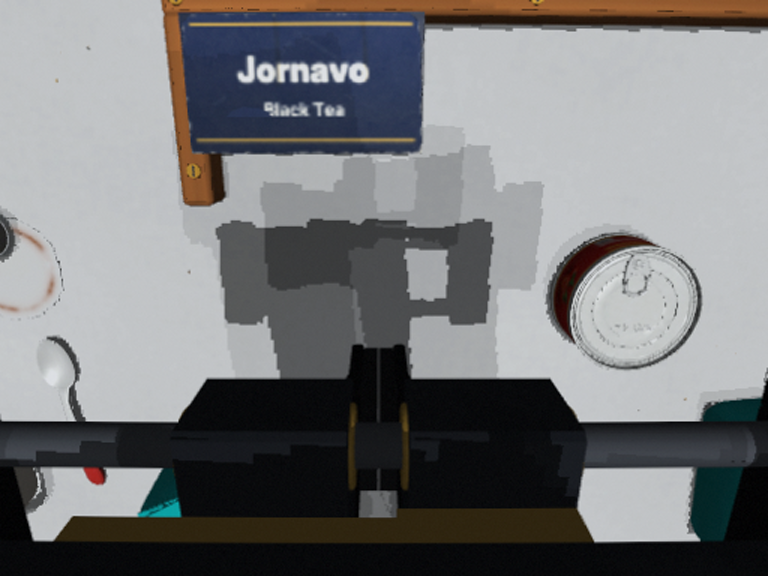

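The box sits in the corner: top face (181,13), (424,13), (421,153), (192,151). The tin, spoon and the rest are undisturbed. A numeric check of the box pose follows.

Run:
```python
from nav import *
P=toR(p2w('wrist',np.array([(181,13),(424,13),(421,153),(192,151),(766,26),(425,23)])/1.5,[.065]*4+[.03]*2));print(P,P[:4].mean(0))
print('pred ideal px',1.5*w2p('wrist',[toW(*q,.065) for q in[(0,0),(0,-.127),(-.074,-.127),(-.074,0)]]))
```

```text
[[-0.0036 -0.0052]
 [-0.0037 -0.1258]
 [-0.0712 -0.1261]
 [-0.0702 -0.0038]
 [-0.0019 -0.3231]
 [-0.0022 -0.1294]] [-0.0372 -0.0652]
pred ideal px [[169.7535   4.991 ]
 [426.6116   4.7742]
 [422.5086 158.3893]
 [185.712  158.2432]]
```

```bash
python3 -c "
from bench import r
print(r.close_job())"
```

```text
the job is handed in; nothing more can be done
None
```

The tea box was pushed, never lifted, into the rail corner, flush with the long rail and touching the end stop; last measured centre in the rail frame was about (-0.037, -0.065) m, nothing else in view had moved, and the job is handed in with the arm clear (no verdict was returned).

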